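# Desiccant into a junction box, cover on, power restored

## Robot

A 7-joint arm with a two-finger parallel gripper is mounted at the origin on the work surface. World frame = base frame: x ahead of the robot, y to its left, z up, the work surface at z = 0. Lengths are in m, angles in rad, forces in N, time in s.
With the tool pointing down it reaches from about 0.425 to 0.95 m from the base axis. Payload 16.7 kg.
Tool frame: the origin (TCP) lies at the very end of the fingers, on their centre line; the grasp point (between the pads) lies 19 mm behind it; z points along the fingers, y is the line along which they close (so a half turn about z gives the same grasp; the last joint's range is limited). The gripper opens to 94 mm and grips with 3 to 60 N. Pads are 16 mm wide; open, the fingers measure 119 mm over their backs; the gripper's body (75 mm by 177 mm) begins 78 mm behind the grasp point.
Start: joints at [-0.149, 0.426, 0.074, 1.606, -0.034, 1.111, -0.067], TCP at [0.675, -0, 0.205] pointing down, gripper open.
Joint ranges: [-2.85, 2.85], [-0.5, 2.14], [-1.23, 1.37], [0.21, 2.46], [-1.02, 4.16], [0.16, 2.05], [-2.73, 2.73]. Speed limits (rad/s): [1.89, 1.89, 2.39, 2.39, 3.01, 3.01, 3.01].

## Interface

Orientations are given as [roll, pitch, yaw] about the fixed x, y, z axes, in that order (R = Rz(yaw) Ry(pitch) Rx(roll)).
In Python, from station import robot gives the robot as it stands.
- The arm moves only by the shell command python3 -m pendant 'ROWS' [OPENING]. ROWS is JSON, a list of rows, each a list of 4 numbers: the shift along the tool's x, y, z normalised to -1 to 1, where 1 is 500 mm, then the turn about the tool's z normalised to -1 to 1, where 1 is 180 degrees. A call has 1 to 12 rows; each row shifts and turns the commanded pose from where the row before left it, along the tool's axes as they then stand; what a row does not reach is not made up. A row lasts 1/8 s, in which the tool goes at most 62.5 mm and 10.7 degrees, less where a joint would pass 70% of its speed; a pose out of reach is approached as far as the arm can. A call with a number of a shift or a turn outside -1 to 1 is refused whole. A call with a gripper value outside its range is refused whole. OPENING is the closure, from -1 (fully open) to 1 (shut), set as the call begins (- or left out, the last holds). The fingers move at their own pace and stop on an object; the grip force is fixed at half the most. Time passes only in rows, so rows that do not move let the fingers close. It gives the time, the measured TCP pose, the force, the opening and the grip force at its end, in the units of the state.
- robot.state(): the state, without advancing time (a new reading comes with each control period).
- robot.snapshot(name): name is "scene" or "side" or "wrist"; returns a dict with "img" (480x640x3 uint8, red, green, blue), "mtx" (3x3 intrinsics, pixels), "k1" (the pictures are not rectified: a ray, as slopes to the right and down, at radius r is drawn at 1 + k1 r^2 times it, then the intrinsics apply), "eye" and "attitude" of the camera in the world; the wrist camera has in their place "tool_from_camera" (4x4, takes a point from camera to tool coordinates, whose origin is the TCP and whose axes are the flange's). Camera axes: x right, y down, z forward; pixel columns grow to the right and rows downward; lengths in m; the calibration is good to about 2 mm. A picture is of the moment at which its call begins: read the wrist's pose just before it. There is no depth.
- robot.hand_in(): hands the job in; it is judged then, once.
The state is a dict: "clock": time; "joint_pos": joint angles; "qd": joint speeds; "joint_efforts": joint torques, N m; "eef_pos": TCP position; "tcp_rot": TCP orientation; "wrist_force": force on the tool from outside, world axes, zero at the start; "wrist_torque": the same for the moment, N m; "finger_gap": finger opening in m; "grip_force": force on a finger pad.
Only numpy, scipy, OpenCV 4.12 (cv2) and the standard library are available. Lean on these libraries where they do the work, as an engineer would, in place of code of your own. Each camera call takes 0.05 s, during which the arm holds its last target. There are 200 camera calls.

## Task

Make the round junction box ready for service: first turn the rotary isolator to off, then lay every desiccant cartridge from the rubber mat inside the box. Set the loose cover on the rim so it sits fully seated and level, let go of it, and only then turn the isolator back to on. Leave the splitter block and the tape roll where they are, and if something is knocked out of place put it right before finishing.

Things in the scene. Friction and masses are not known exactly. Their poses are not given: they have to be found in the camera images.
- pot: Round grey junction box, open at the top, fixed to the bench: outside diameter 164, inside diameter 152, height 60, floor 5 thick. Three short cable glands stick out at mid-height to 102 from the axis, on +x, +y and -y. Origin: centre of the underside, z up.
- pot_rim (a point): Centre of the box's mouth, level with the top of its rim, 60 above the bench. The cover is seated when its origin lies here.
- cover: Loose round grey cover, about 0.3 kg: flange diameter 172, 7 thick; plug below it diameter 142, 8 deep, bevelled, 5 clearance all round in the box's mouth. Central black bar handle on top, 64 long (x) by 18 wide (y), its top 41 above the origin. Origin: centre of the flange's underside (seating face), z up. Starts upright on the bench, on its plug. Any yaw will do.
- isolator (a joint): Angle of the isolator's handle: 0 = off, 1.571 = on; grows clockwise seen from above. At off the bar lies in line with the black cable gland on the side of its grey box (the white pointer mark towards it), at on it lies across, a quarter turn clockwise. It starts at on. Hard stops at both ends and an over-centre spring (about 0.1 N m) that snaps it to the nearer end once let go.
- iso_grip (a point): Point to grip on the isolator's handle, on its vertical turning axis, 85 above the bench. The handle is a black bar 70 long by 14 wide by 32 high (top 14 above this point, bottom 18 below it), standing on a grey box 100 by 100, 55 high, fixed to the bench. The point turns with the handle: its x axis runs along the bar, z up.
- mat: Thin black rubber mat on the bench, 140 (x) by 320 (y), 3 thick, fixed. Origin: centre of the underside.
- cart1: Desiccant cartridge: white plastic block 40 (x) by 24 (y) by 22 (z), 30 g, with fine slots on top, lying on the mat. Origin: its middle. Some of the five may be absent.
- cart2: Desiccant cartridge: white plastic block 40 (x) by 24 (y) by 22 (z), 30 g, with fine slots on top, lying on the mat. Origin: its middle. Some of the five may be absent.
- cart3: Desiccant cartridge: white plastic block 40 (x) by 24 (y) by 22 (z), 30 g, with fine slots on top, lying on the mat. Origin: its middle. Some of the five may be absent.
- cart4: Desiccant cartridge: white plastic block 40 (x) by 24 (y) by 22 (z), 30 g, with fine slots on top, lying on the mat. Origin: its middle. Some of the five may be absent.
- cart5: Desiccant cartridge: white plastic block 40 (x) by 24 (y) by 22 (z), 30 g, with fine slots on top, lying on the mat. Origin: its middle. Some of the five may be absent.
- splitter: Bystander: grey metal splitter block 50 by 100 by 26 with four stubs; leave alone. Origin: centre of the underside.
- tape: Bystander: roll of black tape lying flat, 90 across, 20 high; leave alone. Origin: centre of the underside.
Mind the look-alikes: they are no part of the job. Of the things shaped like the part that bears isolator, the grey one is meant.

How it is judged:
On the way, in this order (a step that is already met when the one before it is completed fails the run):
1. isolator turned to off (value of joint isolator below 0.15 rad), for 0.2 s.
2. every cartridge inside the box, isolator still off (horizontal distance between each of cart1, cart2, cart3, cart4, cart5 and pot below 0.072 m and z of each of cart1, cart2, cart3, cart4, cart5 in the frame of pot below 0.05 m and value of joint isolator below 0.15 rad), for 0.2 s.
3. cover seated level on the rim and let go, isolator still off (horizontal distance between cover and pot_rim below 0.008 m and z of cover in the frame of pot_rim between -0.004 and 0.003 m and angle between cover's own z axis and vertical below 0.03 rad and contact force between cover and the fingers below 0.2 N and value of joint isolator below 0.15 rad), for 0.3 s.
4. isolator turned back to on (value of joint isolator above 1.42 rad), for 0.2 s.
At the end, for the whole second after the job is handed in: Every cartridge present lies in the box (middle within 72 mm of its axis, under 50 mm above its underside); cover within 8 mm of centre, seating face within 3 mm of the rim, tilt under 0.03 rad; isolator on (over 1.42 rad); cover at rest (horizontal distance between each of cart1, cart2, cart3, cart4, cart5 and pot below 0.072 m and z of each of cart1, cart2, cart3, cart4, cart5 in the frame of pot below 0.05 m and horizontal distance between cover and pot_rim below 0.008 m and z of cover in the frame of pot_rim between -0.004 and 0.003 m and angle between cover's own z axis and vertical below 0.03 rad and value of joint isolator above 1.42 rad and linear speed of cover below 0.02 m/s); the robot touches nothing.
It fails at once if the splitter moved more than 4 cm (distance of splitter from where it was at the start of the episode above 0.04 m).
It fails at once if the tape roll moved more than 4 cm (distance of tape from where it was at the start of the episode above 0.04 m).
Of cart1, cart2, cart3, cart4, cart5 only 3 to 5 are there at a start; the rules pass over those that are not, and their reading is None.
At some moment in a run one of cart1, cart2, cart3, cart4, cart5 may be knocked a few centimetres aside while the robot is not near it.
Once in a run the grip may slacken for a moment while it holds something.
It also fails if it takes over 210 s, if anything falls off the work surface, if the arm or the gripper's body presses on something with over 40 N, if the wrist force passes 120 N, or if a joint passes its speed limit or range.

## Working session

There is one attempt and no reset: what is moved stays moved. The work goes in short steps, Python scripts to look and compute and a shell command to move; the robot and the scene stay as the last step left them, time stands still between calls to the robot, and variables do not carry over. Pictures are saved under pics/ and viewed, at most 14 in all, crops included, and the job is handed in when it is done.

```bash
mkdir -p pics; ls
python3 - <<'E'
from station import robot
import cv2
s=robot.state();print(s)
for n in ("scene","side"):
    d=robot.snapshot(n);cv2.imwrite(f"pics/{n}0.png",d["img"][:,:,::-1]);print(n,d["mtx"],d["k1"],d["eye"],d["attitude"])
d=robot.snapshot("wrist");print(d["tool_from_camera"],d["mtx"],d["k1"])
E
```

```text
pics
{'clock': 0.0, 'joint_pos': array([-0.14945024,  0.42671401,  0.07389767,  1.60659639, -0.03410113,
        1.11077416, -0.0671296 ]), 'qd': array([-9.54173787e-05,  4.26990765e-04, -1.11740925e-03,  1.64221150e-03,
        1.50653197e-04, -3.30883199e-04, -7.78140524e-04]), 'joint_efforts': array([-4.09355038e-03, -9.35844111e+01,  3.66462663e+00, -4.54201269e+01,
       -4.89189907e-02,  2.02478352e-02, -6.48899413e-05]), 'eef_pos': array([ 6.74577323e-01, -9.33017414e-05,  2.04793697e-01]), 'tcp_rot': array([-3.14036621e+00,  1.08098820e-04,  1.57064259e+00]), 'wrist_force': array([-0.20292119,  0.27308078, -0.82912034]), 'wrist_torque': array([-0.01322312,  0.0285781 ,  0.00086179]), 'grip_force': 0.0, 'finger_gap': 0.09388350301329638}
scene [[489.35701893   0.         314.70056039]
 [  0.         489.35701893 242.0969228 ]
 [  0.           0.           1.        ]] -0.13214188262847482 [1.21268025 0.12694917 0.98822699] [-2.48637824  0.00529198  1.63689289]
side [[554.4881724    0.         325.95847029]
 [  0.         554.4881724  236.35071126]
 [  0.           0.           1.        ]] -0.1367001700213219 [-0.16426614 -0.58302063  0.61588987] [-2.08512760e+00  1.18758289e-04 -8.08057437e-01]
[[-1.50460396e-04 -9.70811316e-01 -2.39844462e-01  6.86873621e-02]
 [ 9.99999923e-01 -5.93175706e-05 -3.87226852e-04  3.94768930e-04]
 [ 3.61697219e-04 -2.39844502e-01  9.70811250e-01 -1.79983319e-01]
 [ 0.00000000e+00  0.00000000e+00  0.00000000e+00  1.00000000e+00]] [[391.74184125   0.         323.23880159]
 [  0.         391.74184125 232.56196279]
 [  0.           0.           1.        ]] -0.04435852612396591
```

View pics/scene0.png

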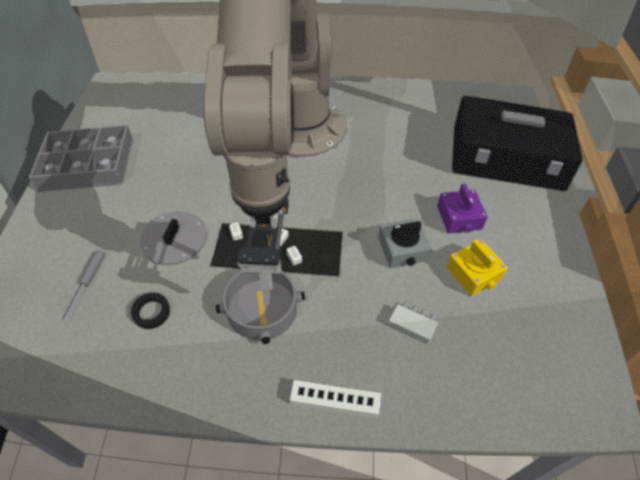

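View pics/side0.png

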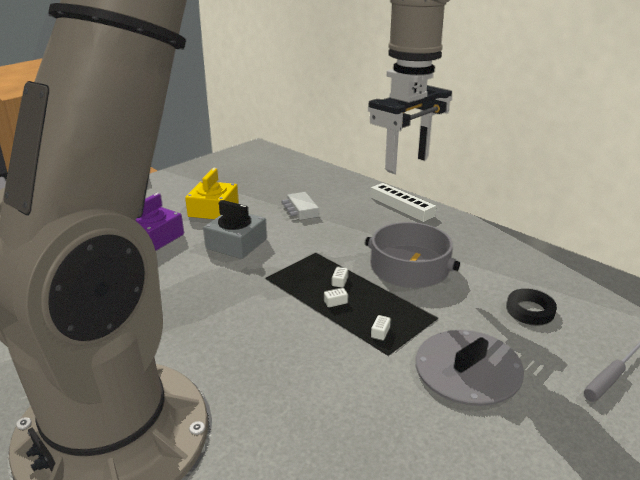

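Scene picture: cover at (175,238), mat with cartridges at (236,231), (284,237), (294,256), pot at (260,300), tape (150,310), splitter (413,322). The box-with-handle look-alikes are grey (405,240), purple (462,210) and yellow (478,265). The grey one fits the description. I'll confirm it in an enlarged crop.

```bash
cat > h.py <<'E'
import numpy as np, cv2
from station import robot
from scipy.spatial.transform import Rotation as R
def snap(n):
    s=robot.state(); d=robot.snapshot(n)
    if n=="wrist":
        T=np.eye(4);T[:3,:3]=R.from_euler('xyz',s["tcp_rot"]).as_matrix();T[:3,3]=s["eef_pos"]
        d["T"]=T@d["tool_from_camera"]
    else:
        T=np.eye(4);T[:3,:3]=R.from_euler('xyz',d["attitude"]).as_matrix();T[:3,3]=d["eye"];d["T"]=T
    return d
def ray(d,uv):
    return cv2.undistortPoints(np.float64(uv).reshape(-1,1,2),d["mtx"],np.array([d["k1"],0,0,0,0])).reshape(-1,2)
def w(d,uv,z):
    p=ray(d,uv); v=np.c_[p,np.ones(len(p))]@d["T"][:3,:3].T; o=d["T"][:3,3]
    return o+v*((z-o[2])/v[:,2])[:,None]
def px(d,P):
    Q=(np.atleast_2d(P)-d["T"][:3,3])@d["T"][:3,:3]
    return cv2.projectPoints(Q,np.zeros(3),np.zeros(3),d["mtx"],np.array([d["k1"],0,0,0,0]))[0].reshape(-1,2)
def save(n,im): cv2.imwrite(f"pics/{n}.png",im[:,:,::-1])
def blobs(d,lo=185,amin=20,z=0.025,box=None):
    im=d["img"].astype(int); m=((im.min(2)>lo)).astype(np.uint8)
    n,l,st,c=cv2.connectedComponentsWithStats(m)
    for i in range(1,n):
        if st[i,4]>=amin:
            r=cv2.minAreaRect(np.argwhere(l==i)[:,::-1].astype(np.float32))
            b=w(d,cv2.boxPoints(r),z); e=[b[1]-b[0],b[2]-b[1]]; e=max(e,key=np.linalg.norm)
            L=[np.linalg.norm(b[1]-b[0]),np.linalg.norm(b[2]-b[1])]
            print("px",c[i].round(),"A",st[i,4],"w",w(d,c[i],z)[0].round(4),"yaw",round(np.degrees(np.arctan2(e[1],e[0])),1),"size",np.round(L,3))
E
python3 - <<'E'
from h import *
for n in("scene","side"):
    d=snap(n);print(n);blobs(d)
    if n=="scene":
        save("iso_crop",cv2.resize(d["img"][170:350,120:520],None,fx=2,fy=2,interpolation=cv2.INTER_CUBIC))
        for k,u,z in[("iso",(405,232),.09),("cover",(172,230),.05),("pot",(260,290),.06),("tape",(150,310),.01)]:print(k,w(d,u,z))
    else:
        for k,u,z in[("iso",(233,212),.09),("cover",(471,353),.05),("pot",(411,238),.06)]:print(k,w(d,u,z))
E
```

```text
scene
px [235. 229.] A 97 w [ 0.4459 -0.1313  0.025 ] yaw 23.3 size [0.02  0.042]
px [283. 235.] A 38 w [ 0.4555 -0.007   0.025 ] yaw 171.4 size [0.032 0.011]
px [294. 254.] A 109 w [0.5136 0.0254 0.025 ] yaw 30.5 size [0.021 0.043]
px [406. 315.] A 275 w [0.6684 0.2908 0.025 ] yaw 66.7 size [0.04  0.068]
px [336. 397.] A 1119 w [0.865 0.141 0.025] yaw 84.1 size [0.043 0.181]
iso [[0.48103299 0.28735887 0.09      ]]
cover [[ 0.47764041 -0.28412082  0.05      ]]
pot [[ 0.64339332 -0.03804593  0.06      ]]
tape [[ 0.68494661 -0.29628272  0.01      ]]
side
px [404. 197.] A 326 w [0.8698 0.1374 0.025 ] yaw -95.3 size [0.058 0.2  ]
px [302. 203.] A 193 w [0.6699 0.2933 0.025 ] yaw -89.5 size [0.069 0.09 ]
px [340. 273.] A 99 w [0.506  0.0212 0.025 ] yaw 38.6 size [0.038 0.025]
px [335. 293.] A 113 w [ 0.4504 -0.0188  0.025 ] yaw -27.2 size [0.039 0.021]
px [380. 323.] A 154 w [ 0.4387 -0.135   0.025 ] yaw 22.5 size [0.041 0.022]
px [196. 427.] A 80 w [ 0.0864 -0.0984  0.025 ] yaw -44.6 size [0.018 0.018]
iso [[0.44883133 0.27299447 0.09      ]]
cover [[ 0.45075525 -0.30199342  0.05      ]]
pot [[ 0.66143691 -0.0330459   0.06      ]]
```

View pics/iso_crop.png

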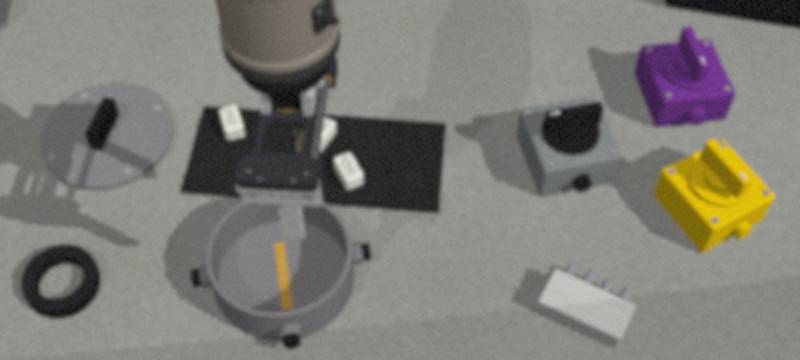

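The crop shows the grey isolator at crop (570,140), with its black gland at (581,183) towards +x. The bar at (572,120) lies across it, so this is the grey one at "on". I'll go above it with the wrist camera.

```bash
python3 -m pendant '[[0.08,-0.0614,0,0],[0.08,-0.0614,0,0],[0.08,-0.0614,0,0],[0.08,-0.0614,0,0],[0.08,-0.0614,0,0],[0.08,-0.0614,0,0],[0.08,-0.0614,0,0],[0,0,0,0],[0,0,0,0]]' -1
python3 - <<'E'
from h import *
d=snap("wrist");save("w1",d["img"]);s=robot.state();print(s["eef_pos"],s["tcp_rot"])
E
```

```text
clock: 1.38
eef_pos: [0.4604, 0.2795, 0.2055]
tcp_rot: [3.141, 0.0, 1.571]
wrist_force: [-0.2, -0.2, -0.6]
finger_gap: 0.0941
grip_force: 0.0
[0.46075542 0.27902938 0.20545465] [3.14147406e+00 3.40191858e-04 1.56949592e+00]
```

View pics/w1.png

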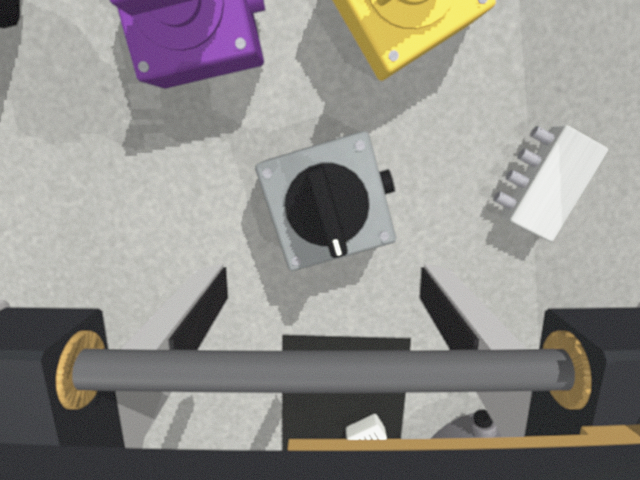

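The wrist view shows the grey box: screws at (268,173), (361,145), (386,237), (294,262), bar from (316,165) to (338,252) and gland at (387,182).

Run:
```python
from h import *
d=snap("wrist")
b=w(d,[(268,173),(361,145),(386,237),(294,262)],.056);print(b,b.mean(0))
e=b[1]-b[0];print("box edge yaw",np.degrees(np.arctan2(e[1],e[0])))
c=b[3]-b[0];print("edge2 yaw",np.degrees(np.arctan2(c[1],c[0])))
h=w(d,[(316,166),(338,250)],.099);e=h[1]-h[0];print(h,h.mean(0),"bar yaw",np.degrees(np.arctan2(e[1],e[0])),np.linalg.norm(e))
```

```text
[[0.41489364 0.31765995 0.056     ]
 [0.4922031  0.34045883 0.056     ]
 [0.51559646 0.26222312 0.056     ]
 [0.4351615  0.23952939 0.056     ]] [0.46446367 0.28996782 0.056     ]
box edge yaw 16.431004209309926
edge2 yaw -75.45744480787982
[[0.45588101 0.32654413 0.099     ]
 [0.47227108 0.26321566 0.099     ]] [0.46407605 0.2948799  0.099     ] bar yaw -75.48964612302265 0.06541505836730536
```

```bash
python3 -m pendant '[[0.023,0.008,0,0],[0,0,0,-0.042],[0,0,0,-0.042],[0,0,0.07,0],[0,0,0.07,0],[0,0,0.07,0],[0,0,0.064,0],[0,0,0,0],[0,0,0,0]]' -1
python3 -m pendant '[[0,0,0,0],[0,0,0,0],[0,0,0,0],[0,0,0,0],[0,0,0,0],[0,0,0,0]]' 1
```

```text
clock: 2.6
eef_pos: [0.4648, 0.292, 0.0694]
tcp_rot: [3.141, -0.0, 1.834]
wrist_force: [0.3, -0.1, 1.1]
finger_gap: 0.094
grip_force: 0.0
clock: 3.35
eef_pos: [0.4638, 0.2914, 0.0684]
tcp_rot: [-3.141, 0.0, 1.835]
wrist_force: [8.7, 1.6, 4.5]
finger_gap: 0.0374
grip_force: 8.3
```

```bash
python3 -m pendant '[[0,0,0,0],[0,0,0,0],[0,0,0,0],[0,0,0,0]]'
```

```text
clock: 3.85
eef_pos: [0.4636, 0.2917, 0.0692]
tcp_rot: [-3.141, -0.0, 1.835]
wrist_force: [-7.6, -1.9, 16.4]
finger_gap: 0.0141
grip_force: 36.9
```

```bash
python3 -m pendant '[[0,0,0,-0.055],[0,0,0,-0.055],[0,0,0,-0.055],[0,0,0,-0.055],[0,0,0,-0.055],[0,0,0,-0.055],[0,0,0,-0.055],[0,0,0,-0.055],[0,0,0,-0.055],[0,0,0,0],[0,0,0,0]]'
```

```text
clock: 5.22
eef_pos: [0.4638, 0.2922, 0.0692]
tcp_rot: [3.141, 0.0, -2.893]
wrist_force: [-6.1, 0.3, 14.2]
finger_gap: 0.0137
grip_force: 36.8
```

```bash
python3 -m pendant '[[0,0,0,0],[0,0,0,0],[0,0,0,0],[0,0,-0.1,0],[0,0,-0.1,0],[0,0,-0.1,0],[0,0,0,0]]' -1
python3 - <<'E'
from h import *
s=robot.state();print(s["joint_pos"],s["eef_pos"])
d=snap("wrist");save("w2",d["img"])
E
```

```text
clock: 6.1
eef_pos: [0.4656, 0.2927, 0.2222]
tcp_rot: [3.14, 0.006, -2.894]
wrist_force: [-0.3, 0.3, -1.2]
finger_gap: 0.0804
grip_force: 0.0
[-0.22978216  0.2443214  -0.52441275  1.84728032  0.13937527  1.07990804
  1.01209151] [0.46558644 0.29265345 0.22215018]
```

View pics/w2.png

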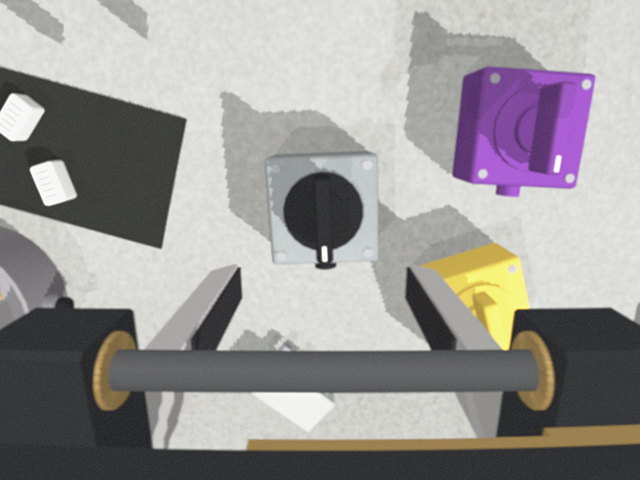

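The isolator now points its white mark (324,255) at the gland (325,266), so it is off. On to the mat.

```bash
cat >> h.py <<'E'
def delta(x,y,z,yawdeg=None):
    "normalised tool shift (before turn) and turn to the target"
    s=robot.state(); M=R.from_euler('xyz',s["tcp_rot"]).as_matrix()
    t=M.T@(np.array([x,y,z])-s["eef_pos"])/.5; r=0
    if yawdeg is not None: r=-(((yawdeg-np.degrees(s["tcp_rot"][2]))+180)%360-180)/180
    print("shift",t.round(4),"turn",round(r,4))
E
python3 -m pendant '[[0.008,-0.096,-0.008,0],[0.008,-0.096,-0.008,0],[0.008,-0.096,-0.008,0],[0.008,-0.096,-0.008,0],[0.008,-0.096,-0.008,0],[0.008,-0.096,-0.008,0],[0.008,-0.096,-0.008,0],[0,0,0,0],[0,0,0,0]]'
python3 - <<'E'
from h import *
d=snap("wrist");save("w3",d["img"]);blobs(d,170,200)
E
```

```text
clock: 7.28
eef_pos: [0.5189, -0.0405, 0.2453]
tcp_rot: [3.141, -0.002, -2.893]
wrist_force: [0.7, 0.8, 0.3]
finger_gap: 0.0939
grip_force: 0.0
px [317. 152.] A 144614 w [ 0.4682 -0.0601  0.025 ] yaw 104.2 size [0.614 0.379]
px [252. 107.] A 1147 w [ 0.4413 -0.1329  0.025 ] yaw 22.3 size [0.026 0.041]
px [362. 147.] A 1029 w [ 0.4528 -0.0181  0.025 ] yaw 154.0 size [0.04  0.025]
px [385. 209.] A 971 w [0.5074 0.0217 0.025 ] yaw 30.4 size [0.025 0.043]
px [ 70. 282.] A 789 w [ 0.6709 -0.2921  0.025 ] yaw 97.2 size [0.035 0.043]
px [137. 419.] A 742 w [ 0.8294 -0.1971  0.025 ] yaw 175.0 size [0.089 0.018]
px [313. 419.] A 16531 w [0.7745 0.0104 0.025 ] yaw 104.2 size [0.428 0.084]
```

View pics/w3.png

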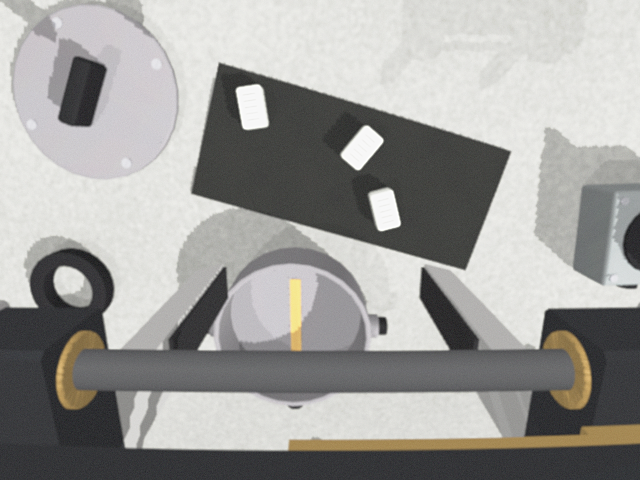

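The wrist view shows three cartridges at (252,107), (362,147) and (385,209), the cover with its handle at (83,91), the tape at (72,283), and the pot near (293,330) with a yellow strip along x on its floor. I'll fit the pot and cover circles and work out the first grasp.

```bash
cat >> h.py <<'E'
def circfit(d,x0,circles,span=.03,maxrow=480):
    g=cv2.GaussianBlur(cv2.cvtColor(d["img"],cv2.COLOR_RGB2GRAY).astype(np.float32),(0,0),1.2)
    G=np.hypot(cv2.Sobel(g,5,1,0),cv2.Sobel(g,5,0,1)); G=np.minimum(G,60)
    th=np.linspace(0,2*np.pi,180)
    def sc(x,y):
        P=np.concatenate([np.c_[x+r*np.cos(th),y+r*np.sin(th),0*th+z] for r,z in circles])
        p=px(d,P).astype(np.float32); p=p[p[:,1]<maxrow]
        return cv2.remap(G,p[:,0].copy(),p[:,1].copy(),1).mean()
    c=np.array(x0,float)
    for st,n in((.004,int(span/.004)),(.001,5),(.0003,4)):
        c=max(((c[0]+i*st,c[1]+j*st) for i in range(-n,n+1) for j in range(-n,n+1)),key=lambda q:sc(*q))
    print(np.round(c,4),round(float(sc(*c)),1)); return c
E
python3 - <<'E'
from h import *
for n in("wrist","scene","side"):
    d=snap(n);m=325 if n=="wrist" else 480;print(n)
    circfit(d,(.655,-.036),[(.082,.06),(.076,.06)],maxrow=m)
    circfit(d,(.465,-.295),[(.086,.015),(.086,.008)],maxrow=m)
print("c3");delta(.5074,.0217,.1,-149.6)
E
```

```text
wrist
[ 0.6564 -0.038 ] 46.5
[ 0.468  -0.2957] 40.2
scene
[ 0.656  -0.0443] 39.5
[ 0.4723 -0.289 ] 35.1
side
[ 0.6504 -0.0407] 52.2
[ 0.4707 -0.292 ] 38.6
c3
shift [-0.0078  0.1253  0.2923] turn -0.0894
```

```bash
python3 -m pendant '[[-0.004,0.063,0.04,0],[-0.004,0.062,0.04,0],[0,0,0.04,-0.045],[0,0,0.04,-0.045],[0,0,0.08,0],[0,0,0.08,0],[0,0,0.08,0],[0,0,0.05,0],[0,0,0.026,0],[0,0,0,0],[0,0,0,0]]' -1
python3 -c "
from h import *
delta(.5074,.0217,.0070,-149.6)"
```

```text
clock: 8.85
eef_pos: [0.5086, 0.0207, 0.0094]
tcp_rot: [-3.141, 0.001, -2.611]
wrist_force: [-0.1, -0.2, 0.3]
finger_gap: 0.0937
grip_force: 0.0
shift [0.0011 0.003  0.0048] turn 0.0001
```

```bash
python3 -m pendant '[[0,0,0.004,0],[0,0,0,0],[0,0,0,0],[0,0,0,0],[0,0,0,0],[0,0,0,0],[0,0,0,0],[0,0,0,0],[0,0,0,0],[0,0,0,0]]' 1
python3 -m pendant '[[0,0,-0.06,0],[0,0,-0.1,0],[0,0,-0.1,0],[0,0,0,0]]'
python3 -c "
from h import *
delta(.6545+.04,-.041+.016,.14,180)"
```

```text
clock: 10.1
eef_pos: [0.508, 0.0205, 0.0065]
tcp_rot: [3.142, -0.0, -2.611]
wrist_force: [-0.0, -0.1, 0.3]
finger_gap: 0.0235
grip_force: 30.0
clock: 10.6
eef_pos: [0.51, 0.0206, 0.14]
tcp_rot: [-3.139, 0.005, -2.611]
wrist_force: [0.4, 0.1, -1.3]
finger_gap: 0.0235
grip_force: 30.0
shift [-0.272  -0.2654  0.0022] turn 0.1689
```

```bash
python3 -m pendant '[[-0.068,-0.066,0,0],[-0.068,-0.066,0,0],[-0.068,-0.066,0,0],[-0.068,-0.066,0,0],[0,0,0,0.056],[0,0,0,0.056],[0,0,0,0.056],[0,0,0,0],[0,0,0,0]]'
python3 - <<'E'
from h import *
d=snap("wrist");save("w4",d["img"])
c=circfit(d,(.6545,-.041),[(.082,.06),(.076,.06)],.02,maxrow=330)
delta(.6945,-.025,.013,180)
E
```

```text
clock: 11.72
eef_pos: [0.6919, -0.0244, 0.1359]
tcp_rot: [-3.142, -0.001, -3.134]
wrist_force: [-0.0, 0.0, -0.2]
finger_gap: 0.0238
grip_force: 30.0
[ 0.6562 -0.0394] 46.5
shift [-0.0053 -0.001   0.246 ] turn 0.0021
```

View pics/w4.png

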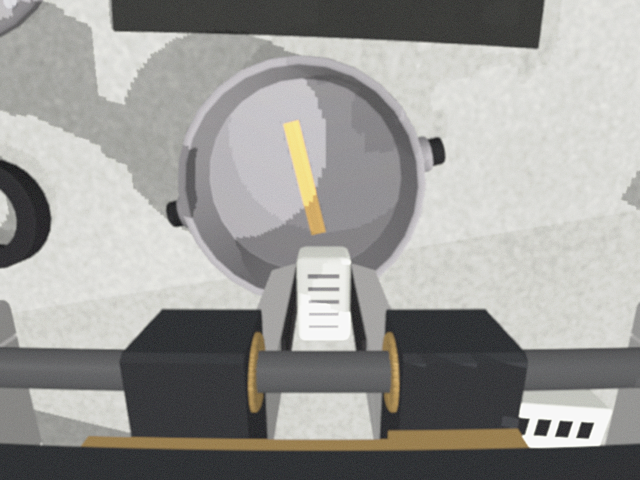

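The pot is clear, with its mouth at (303,170) and the strip lying flat. The first cartridge is held straight, so I'll lower it.

```bash
python3 -m pendant '[[-0.004,0,0.08,0],[0,0,0.08,0],[0,0,0.06,0],[0,0,0.025,0],[0,0,0,0],[0,0,0,0]]'
python3 -m pendant '[[0,0,0,0],[0,0,0,0],[0,0,0,0],[0,0,0,0],[0,0,-0.05,0],[0,0,-0.1,0],[0,0,-0.12,0],[0,0,0,0]]' 0.25
python3 -c "
from h import *
delta(.4528,-.0181,.14,154)"
```

```text
clock: 12.52
eef_pos: [0.6949, -0.0245, 0.0154]
tcp_rot: [3.141, 0.002, -3.138]
wrist_force: [-0.8, -0.1, -1.3]
finger_gap: 0.024
grip_force: 30.0
clock: 13.52
eef_pos: [0.6968, -0.0244, 0.1543]
tcp_rot: [3.142, 0.008, -3.139]
wrist_force: [-0.4, 1.1, -1.6]
finger_gap: 0.0352
grip_force: 0.0
shift [0.4881 0.014  0.0249] turn 0.1454
```

```bash
python3 -m pendant '[[0.1,0.003,0,0],[0.1,0.003,0,0],[0.1,0.003,0,0],[0.1,0.003,0,0],[0.088,0.002,0,0],[0,0,0,0.0485],[0,0,0,0.0485],[0,0,0,0.0485],[0,0,0,0],[0,0,0,0]]' -0.4
python3 - <<'E'
from h import *
for n in("scene","side"):
    d=snap(n);print(n);blobs(d,180,30)
d=snap("wrist");print("wrist");blobs(d,170,300)
delta(.4528,-.0181,.007,154)
E
```

```text
clock: 14.78
eef_pos: [0.4499, -0.0182, 0.1487]
tcp_rot: [-3.141, -0.0, 2.691]
wrist_force: [0.3, 0.3, 0.1]
finger_gap: 0.0658
grip_force: 0.0
scene
px [235. 230.] A 109 w [ 0.4468 -0.1311  0.025 ] yaw 21.4 size [0.021 0.047]
px [280. 235.] A 114 w [ 0.4578 -0.0148  0.025 ] yaw 156.7 size [0.038 0.026]
px [406. 316.] A 358 w [0.6694 0.2906 0.025 ] yaw 67.7 size [0.042 0.072]
px [264. 315.] A 50 w [ 0.6874 -0.0256  0.025 ] yaw 6.9 size [0.018 0.02 ]
px [336. 397.] A 1206 w [0.8652 0.1416 0.025 ] yaw 84.5 size [0.044 0.181]
side
px [405. 197.] A 330 w [0.8694 0.134  0.025 ] yaw -95.3 size [0.059 0.189]
px [302. 201.] A 305 w [0.679  0.3032 0.025 ] yaw -115.6 size [0.065 0.13 ]
px [415. 246.] A 44 w [ 0.6892 -0.0254  0.025 ] yaw -46.4 size [0.028 0.017]
px [335. 293.] A 125 w [ 0.4506 -0.019   0.025 ] yaw -26.0 size [0.04  0.022]
px [380. 323.] A 172 w [ 0.439  -0.1348  0.025 ] yaw 22.5 size [0.043 0.022]
px [ 23. 423.] A 47 w [-0.0917  0.0792  0.025 ] yaw -10.1 size [0.018 0.017]
px [196. 427.] A 84 w [ 0.0862 -0.0982  0.025 ] yaw -44.6 size [0.018 0.018]
wrist
px [305. 130.] A 140603 w [0.3778 0.0009 0.025 ] yaw 64.1 size [0.466 0.282]
px [326. 226.] A 1574 w [ 0.4515 -0.017   0.025 ] yaw -25.3 size [0.023 0.042]
px [196. 272.] A 1727 w [ 0.4399 -0.1301  0.025 ] yaw 22.7 size [0.032 0.04 ]
px [ 48. 302.] A 3346 w [ 0.4073 -0.2605  0.025 ] yaw 80.8 size [0.103 0.044]
px [372. 329.] A 1399 w [ 0.5502 -0.021   0.025 ] yaw 66.9 size [0.076 0.028]
px [249. 415.] A 4141 w [ 0.5807 -0.1578  0.025 ] yaw 64.6 size [0.106 0.061]
px [356. 420.] A 2444 w [ 0.6278 -0.0714  0.025 ] yaw 63.9 size [0.072 0.049]
shift [-0.0049  0.0027  0.2837] turn 0.0005
```

```bash
python3 -m pendant '[[-0.003,0.003,0.08,0],[0,0,0.08,0],[0,0,0.08,0],[0,0,0.043,0],[0,0,0,0],[0,0,0,0]]' -0.4
python3 -m pendant '[[0,0,0,0],[0,0,0,0],[0,0,0,0],[0,0,0,0],[0,0,0,0],[0,0,0,0],[0,0,0,0],[0,0,-0.05,0],[0,0,-0.11,0],[0,0,-0.11,0],[0,0,0,0]]' 1
python3 -c "
from h import *
delta(.656,-.040-.019,.15,180)"
```

```text
clock: 15.68
eef_pos: [0.4526, -0.0175, 0.0082]
tcp_rot: [3.141, 0.001, 2.688]
wrist_force: [-0.2, -0.0, -0.1]
finger_gap: 0.0658
grip_force: 0.0
clock: 17.05
eef_pos: [0.4543, -0.0175, 0.146]
tcp_rot: [3.139, 0.006, 2.687]
wrist_force: [-0.2, 0.3, -1.1]
finger_gap: 0.0239
grip_force: 30.0
shift [-0.399   0.1025 -0.0053] turn -0.1446
```

```bash
python3 -m pendant '[[-0.1,0.026,0,0],[-0.1,0.026,0,0],[-0.1,0.026,0,0],[-0.099,0.025,0,0],[0,0,0,-0.048],[0,0,0,-0.048],[0,0,0,-0.048],[0,0,0,0],[0,0,0,0]]'
python3 -c "
from h import *
delta(.656,-.059,.013,180)"
```

```text
clock: 18.18
eef_pos: [0.6536, -0.0588, 0.1417]
tcp_rot: [3.141, -0.001, 3.136]
wrist_force: [0.9, -0.1, -0.3]
finger_gap: 0.024
grip_force: 30.0
shift [-0.0051 -0.0004  0.2574] turn -0.0017
```

```bash
python3 -m pendant '[[-0.004,0,0.08,0],[0,0,0.08,0],[0,0,0.07,0],[0,0,0.025,0],[0,0,0,0],[0,0,0,0]]'
python3 -m pendant '[[0,0,0,0],[0,0,0,0],[0,0,0,0],[0,0,0,0],[0,0,-0.05,0],[0,0,-0.1,0],[0,0,-0.12,0],[0,0,0,0]]' 0.25
python3 -c "
from h import *
delta(.440,-.1315,.15,-157.5)"
```

```text
clock: 18.92
eef_pos: [0.6569, -0.0588, 0.0165]
tcp_rot: [-3.141, 0.002, 3.139]
wrist_force: [0.3, -0.5, -0.6]
finger_gap: 0.0235
grip_force: 30.0
clock: 19.92
eef_pos: [0.6586, -0.0588, 0.1551]
tcp_rot: [-3.141, 0.008, 3.14]
wrist_force: [-0.5, 0.3, -0.4]
finger_gap: 0.0354
grip_force: 0.0
shift [ 0.4369 -0.1463  0.0069] turn -0.1256
```

```bash
python3 -m pendant '[[0.11,-0.037,0,0],[0.11,-0.037,0,0],[0.11,-0.037,0,0],[0.107,-0.035,0,0],[0,0,0,-0.042],[0,0,0,-0.042],[0,0,0,-0.042],[0,0,0,0],[0,0,0,0]]' -0.4
python3 - <<'E'
from h import *
for n in("scene","side"):
    d=snap(n);print(n);blobs(d,180,30)
d=snap("wrist");print("wrist");blobs(d,170,300)
delta(.44,-.1315,.007,-157.5)
E
```

```text
clock: 21.05
eef_pos: [0.4372, -0.1314, 0.1497]
tcp_rot: [3.141, -0.0, -2.75]
wrist_force: [1.1, 0.0, -0.3]
finger_gap: 0.0658
grip_force: 0.0
scene
px [235. 229.] A 107 w [ 0.4464 -0.1313  0.025 ] yaw 21.4 size [0.021 0.044]
px [252. 304.] A 152 w [ 0.6597 -0.0571  0.025 ] yaw 7.7 size [0.023 0.039]
px [406. 316.] A 351 w [0.6693 0.2906 0.025 ] yaw 64.5 size [0.042 0.073]
px [265. 315.] A 52 w [ 0.687  -0.0254  0.025 ] yaw 93.9 size [0.018 0.018]
px [336. 397.] A 1211 w [0.8651 0.1415 0.025 ] yaw 84.3 size [0.044 0.181]
side
px [302. 201.] A 306 w [0.679  0.3034 0.025 ] yaw -115.6 size [0.065 0.131]
px [400. 198.] A 31 w [0.8565 0.1378 0.025 ] yaw -99.6 size [0.022 0.027]
px [419. 257.] A 76 w [ 0.6612 -0.0569  0.025 ] yaw -46.5 size [0.031 0.028]
px [380. 323.] A 172 w [ 0.4391 -0.1348  0.025 ] yaw 22.5 size [0.043 0.022]
px [ 23. 422.] A 50 w [-0.0919  0.0797  0.025 ] yaw -15.4 size [0.018 0.017]
px [196. 427.] A 86 w [ 0.0862 -0.0982  0.025 ] yaw -8.5 size [0.019 0.019]
wrist
px [319. 141.] A 165782 w [ 0.3779 -0.1601  0.025 ] yaw 112.4 size [0.467 0.287]
px [319. 227.] A 1576 w [ 0.4398 -0.1347  0.025 ] yaw 22.8 size [0.024 0.042]
px [436. 312.] A 2178 w [ 0.4704 -0.015   0.025 ] yaw 59.7 size [0.022 0.105]
px [269. 337.] A 1252 w [ 0.5467 -0.1374  0.025 ] yaw 108.4 size [0.03  0.072]
px [188. 418.] A 535 w [ 0.6539 -0.1776  0.025 ] yaw -171.5 size [0.064 0.011]
px [222. 417.] A 1631 w [ 0.6399 -0.1491  0.025 ] yaw 111.9 size [0.063 0.067]
px [418. 414.] A 2190 w [0.5686 0.0163 0.025 ] yaw 111.9 size [0.066 0.051]
px [326. 431.] A 925 w [ 0.617 -0.055  0.025] yaw 112.5 size [0.018 0.106]
shift [-0.005  -0.0024  0.2858] turn 0.0
```

```bash
python3 -m pendant '[[-0.003,-0.006,0.08,0],[0,0,0.08,0],[0,0,0.08,0],[0,0,0.045,0],[0,0,0,0],[0,0,0,0]]' -0.4
python3 -m pendant '[[0,0,0,0],[0,0,0,0],[0,0,0,0],[0,0,0,0],[0,0,0,0],[0,0,0,0],[0,0,0,0],[0,0,-0.05,0],[0,0,-0.11,0],[0,0,-0.11,0],[0,0,0,0]]' 1
python3 -c "
from h import *
delta(.656-.038,-.040+.014,.15,180)"
```

```text
clock: 21.95
eef_pos: [0.4403, -0.1336, 0.0082]
tcp_rot: [-3.141, 0.001, -2.748]
wrist_force: [0.8, -0.1, -0.4]
finger_gap: 0.0656
grip_force: 0.0
clock: 23.32
eef_pos: [0.442, -0.1342, 0.1461]
tcp_rot: [-3.137, 0.005, -2.748]
wrist_force: [0.2, -0.2, -1.5]
finger_gap: 0.0238
grip_force: 30.0
shift [-0.4081  0.0646 -0.0062] turn 0.1254
```

```bash
python3 -m pendant '[[-0.102,0.016,0,0],[-0.102,0.016,0,0],[-0.102,0.016,0,0],[-0.102,0.016,0,0],[0,0,0,0.042],[0,0,0,0.042],[0,0,0,0.042],[0,0,0,0],[0,0,0,0]]'
python3 -m pendant '[[-0.004,0,0.08,0],[0,0,0.08,0],[0,0,0.07,0],[0,0,0.025,0],[0,0,0,0],[0,0,0,0]]'
```

```text
clock: 24.45
eef_pos: [0.6156, -0.0256, 0.1418]
tcp_rot: [-3.142, -0.001, -3.14]
wrist_force: [-0.2, 0.7, -0.5]
finger_gap: 0.0233
grip_force: 30.0
clock: 25.2
eef_pos: [0.6188, -0.0257, 0.0163]
tcp_rot: [3.142, 0.002, 3.14]
wrist_force: [0.3, -0.4, 0.5]
finger_gap: 0.0237
grip_force: 30.0
```

```bash
python3 -m pendant '[[0,0,0,0],[0,0,0,0],[0,0,0,0],[0,0,0,0],[0,0,-0.05,0],[0,0,-0.1,0],[0,0,-0.12,0],[0,0,0,0]]' 0.25
python3 -c "
from h import *
delta(.47,-.292,.2,180)"
```

```text
clock: 26.2
eef_pos: [0.6205, -0.0256, 0.1548]
tcp_rot: [-3.142, 0.007, 3.14]
wrist_force: [-0.2, -0.5, -1.2]
finger_gap: 0.0351
grip_force: 0.0
shift [ 0.2993 -0.5334 -0.0925] turn -0.0006
```

```bash
python3 -m pendant '[[0,0,-0.09,0],[0.05,-0.089,0,0],[0.05,-0.089,0,0],[0.05,-0.089,0,0],[0.04,-0.089,0,0],[0.04,-0.089,0,0],[0.04,-0.089,0,0],[0,0,0,0],[0,0,0,0]]' -1
python3 - <<'E'
from h import *
d=snap("wrist");a=d["img"];circfit(d,(.47,-.292),[(.086,.015),(.086,.008)],.02,330)
s=snap("scene");i=cv2.resize(s["img"][200:360,80:450],(640,277));save("w5",np.vstack([a,i[:120] if 0 else i])[:600])
print(robot.state()["eef_pos"],d["T"][:3,3])
E
```

```text
clock: 27.32
eef_pos: [0.4825, -0.2918, 0.1944]
tcp_rot: [3.141, -0.001, 3.14]
wrist_force: [-0.9, 0.8, 0.4]
finger_gap: 0.0942
grip_force: 0.0
[ 0.4686 -0.294 ] 43.8
[ 0.48301699 -0.29115978  0.19463231] [ 0.413958   -0.29223915  0.37444847]
```

```bash
python3 -c "
import cv2;i=cv2.imread('pics/w5.png');print(i.shape)
j=cv2.vconcat([i[:330],i[480:600]]);cv2.imwrite('pics/w5b.png',j)"
```

```text
(600, 640, 3)
```

View pics/w5.png

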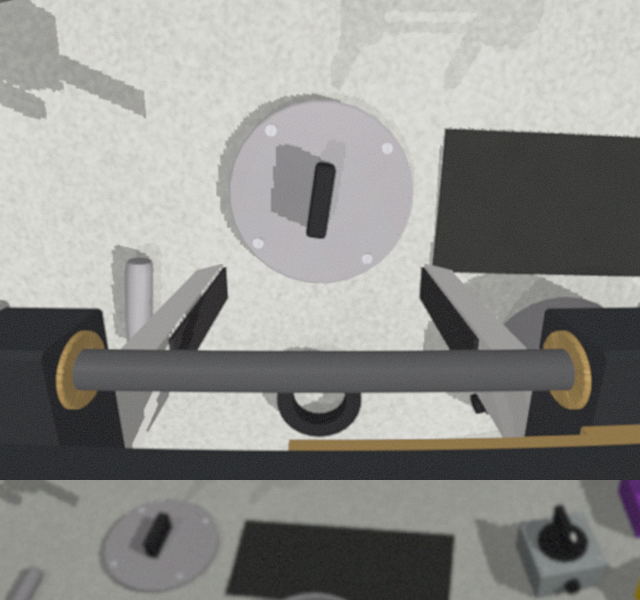

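The wrist view shows the cover flange centred at (321,191) with the handle top from (326,164) to (316,237). The mat is empty.

Run:
```python
from h import *
d=snap("wrist")
g=d["img"].max(2)[130:260,250:380]; m=(g<75).astype(np.uint8)
n,l,st,c=cv2.connectedComponentsWithStats(m); i=1+st[1:,4].argmax(); r=cv2.minAreaRect(np.argwhere(l==i)[:,::-1].astype(np.float32)+[250,130]); b=cv2.boxPoints(r.__class__(r) if 0 else ((r[0][0],r[0][1]),r[1],r[2]))
print(r,st[i])
h=w(d,[(326,165),(316,236)],.049);e=h[0]-h[1];print(h,h.mean(0),np.degrees(np.arctan2(e[1],e[0])),np.linalg.norm(e))
print(px(d,[[.4686,-.294,.015],[.4686,-.294,.049]]))
```

```text
Traceback (most recent call last):
cv2.error: OpenCV(4.12.0) /io/opencv/modules/imgproc/src/convhull.cpp:143: error: (-215:Assertion failed) total >= 0 && (depth == CV_32F || depth == CV_32S) in function 'convexHull'
```

Run:
```python
from h import *
d=snap("wrist")
h=w(d,[(326,165),(316,236)],.049);e=h[0]-h[1];y=np.degrees(np.arctan2(e[1],e[0]));print(h.mean(0),y,np.linalg.norm(e))
print(px(d,[[.4686,-.294,.015],[.4686,-.294,.049]]))
delta(.4686,-.293,.021,y)
```

```text
[ 0.46738725 -0.29372058  0.049     ] 171.99714155870188 0.06085584178569743
[[320.81320551 196.62507626]
 [320.56248099 202.66872421]]
shift [ 0.0289 -0.0034  0.3476] turn 0.0445
```

```bash
python3 -m pendant '[[0.029,-0.0034,0,0],[0,0,0,0.0445],[0,0,0.08,0],[0,0,0.08,0],[0,0,0.08,0],[0,0,0.06,0],[0,0,0.045,0],[0,0,0,0],[0,0,0,0]]' -1
python3 -m pendant '[[0,0,0,0],[0,0,0,0],[0,0,0,0],[0,0,0,0],[0,0,0,0],[0,0,0,0],[0,0,0,0],[0,0,0,0],[0,0,0,0],[0,0,0,0]]' 1
```

```text
clock: 28.65
eef_pos: [0.4681, -0.2944, 0.0234]
tcp_rot: [-3.141, 0.001, 3.0]
wrist_force: [-0.4, 0.1, 0.4]
finger_gap: 0.094
grip_force: 0.0
clock: 29.9
eef_pos: [0.468, -0.2942, 0.0225]
tcp_rot: [3.142, -0.0, 3.0]
wrist_force: [1.2, 0.4, -0.4]
finger_gap: 0.0181
grip_force: 30.0
```

```bash
python3 -m pendant '[[0,0,-0.03,0],[0,0,-0.05,0],[0,0,-0.06,0],[0,0,-0.06,0],[0,0,-0.06,0],[0,0,0,0],[0,0,0,0]]'
python3 - <<'E'
from h import *
d=snap("scene");circfit(d,(.656,-.04),[(.082,.06),(.076,.06)],.01)
save("sc2",np.hstack([cv2.resize(d["img"][190:350,100:320],(440,320)),cv2.resize(snap("side")["img"][200:360,300:480],(360,320))]))
delta(.656,-.0395,.15)
E
```

```text
clock: 30.78
eef_pos: [0.4675, -0.294, 0.1521]
tcp_rot: [3.141, -0.001, 3.0]
wrist_force: [0.1, -0.1, -3.4]
finger_gap: 0.0178
grip_force: 30.0
[ 0.6557 -0.0444] 41.8
shift [-0.3019  0.5567  0.0028] turn 0
```

View pics/sc2.png

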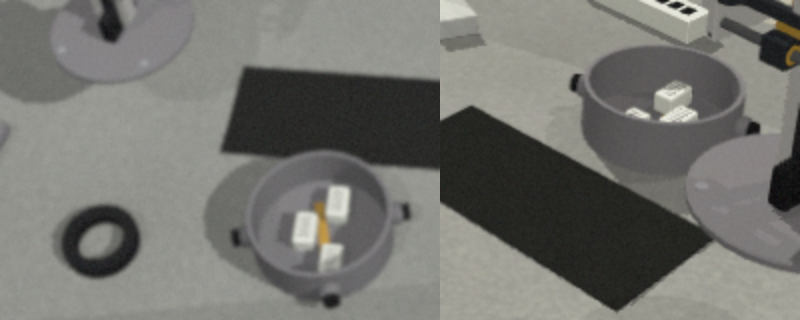

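All three cartridges lie flat in the pot, the mat is empty and the cover is held. I'll carry it over.

```bash
python3 -m pendant '[[-0.03,0.055,0,0],[-0.04,0.074,0,0],[-0.04,0.074,0,0],[-0.04,0.074,0,0],[-0.04,0.074,0,0],[-0.04,0.074,0,0],[-0.04,0.074,0,0],[-0.032,0.057,0,0],[0,0,0,0],[0,0,0,0]]'
python3 - <<'E'
from h import *
for n in("scene","side"):
    d=snap(n); z=robot.state()["eef_pos"][2]-.0225+.008
    print(n,z);circfit(d,(.656,-.04),[(.086,z),(.086,z+.007)],.015);circfit(d,(.656,-.04),[(.082,.06),(.082,.06)],.01)
delta(.656,-.0405,.1)
E
```

```text
clock: 32.12
eef_pos: [0.6559, -0.0409, 0.1514]
tcp_rot: [-3.141, -0.002, 3.0]
wrist_force: [-0.3, 0.2, -2.8]
finger_gap: 0.0178
grip_force: 30.0
scene 0.13718302650955336
[ 0.657 -0.038] 44.4
[ 0.6567 -0.0463] 37.1
side 0.1374787660257676
[ 0.6567 -0.0403] 47.8
[ 0.654 -0.04 ] 47.3
shift [0.0002 0.002  0.104 ] turn 0
```

```bash
python3 -m pendant '[[0,0.001,0.06,0],[0,0,0.06,0],[0,0,0.014,0],[0,0,0,0],[0,0,0,0]]'
python3 -m pendant '[[0,0,0.004,0],[0,0,0.004,0],[0,0,0.004,0],[0,0,0.004,0],[0,0,0,0],[0,0,0,0]]'
```

```text
clock: 32.85
eef_pos: [0.6574, -0.04, 0.0868]
tcp_rot: [3.141, 0.002, 3.0]
wrist_force: [-0.1, -0.6, -3.2]
finger_gap: 0.0181
grip_force: 30.0
clock: 33.6
eef_pos: [0.6568, -0.0397, 0.0775]
tcp_rot: [3.142, -0.0, 3.0]
wrist_force: [0.1, -1.4, -2.9]
finger_gap: 0.0178
grip_force: 30.0
```

```bash
python3 -m pendant '[[0,0,0.003,0],[0,0,0.003,0],[0,0,0,0],[0,0,0,0]]'
```

```text
clock: 34.1
eef_pos: [0.6568, -0.0397, 0.0745]
tcp_rot: [3.142, 0.0, 3.0]
wrist_force: [-0.8, 0.2, -0.6]
finger_gap: 0.0175
grip_force: 30.0
```

```bash
python3 -m pendant '[[0,0,0.002,0],[0,0,0,0],[0,0,0,0]]'
python3 -m pendant '[[0,0,0,0],[0,0,0,0],[0,0,0,0],[0,0,0,0],[0,0,0,0],[0,0,0,0],[0,0,-0.04,0],[0,0,-0.08,0],[0,0,-0.1,0],[0,0,-0.06,0],[0,0,0,0],[0,0,0,0]]' -0.4
python3 - <<'E'
from h import *
d=snap("wrist");s=snap("scene");circfit(d,(.656,-.04),[(.086,.06),(.086,.067)],.015,330)
q=snap("side");circfit(q,(.656,-.04),[(.086,.06),(.086,.067)],.015);circfit(s,(.656,-.04),[(.086,.06),(.086,.067)],.015)
save("seat",np.hstack([cv2.resize(d["img"],(400,300)),cv2.resize(q["img"][180:330,320:520],(400,300))]))
delta(.4645,.2925,.2222,194.2)
E
```

```text
clock: 34.48
eef_pos: [0.6568, -0.0398, 0.0744]
tcp_rot: [-3.141, 0.0, 3.0]
wrist_force: [-7.0, -0.3, 11.7]
finger_gap: 0.0177
grip_force: 30.0
clock: 35.98
eef_pos: [0.6565, -0.0398, 0.2137]
tcp_rot: [-3.142, 0.0, 3.0]
wrist_force: [-0.6, -0.8, 0.7]
finger_gap: 0.0656
grip_force: 0.0
[ 0.657  -0.0393] 40.2
[ 0.6597 -0.038 ] 41.7
[ 0.6554 -0.0374] 48.9
shift [ 0.4733  0.6038 -0.0185] turn -0.1239
```

View pics/seat.png

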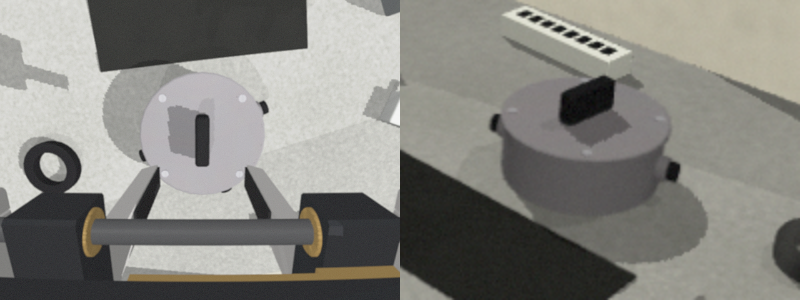

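The cover sits level and flush on the rim (left panel centre (202,133), even gap in the right panel) and has been let go. Back to the isolator.

```bash
python3 -m pendant '[[0.0592,0.0755,0,0],[0.0592,0.0755,0,0],[0.0592,0.0755,0,0],[0.0592,0.0755,0,0],[0.0592,0.0755,0,0],[0.0592,0.0755,0,0],[0.0592,0.0755,0,0],[0.0592,0.0755,0,0],[0,0,0,-0.041],[0,0,0,-0.041],[0,0,0,-0.042],[0,0,0,0]]' -1
python3 -c "
from h import *
delta(.4645,.2920,.0695,194.5)"
```

```text
clock: 37.62
eef_pos: [0.4647, 0.2924, 0.2129]
tcp_rot: [-3.142, -0.001, -2.894]
wrist_force: [-0.1, 0.8, -0.9]
finger_gap: 0.0941
grip_force: 0.0
shift [ 2.000e-04 -7.000e-04  2.869e-01] turn -0.0018
```

```bash
python3 -m pendant '[[0,0,0.08,0],[0,0,0.08,0],[0,0,0.08,0],[0,0,0.045,0],[0,0,0,0],[0,0,0,0]]' -1
python3 -m pendant '[[0,0,0,0],[0,0,0,0],[0,0,0,0],[0,0,0,0],[0,0,0,0],[0,0,0,0],[0,0,0,0],[0,0,0,0],[0,0,0,0],[0,0,0,0],[0,0,0,0]]' 1
```

```text
clock: 38.38
eef_pos: [0.4652, 0.293, 0.0718]
tcp_rot: [3.141, 0.001, -2.895]
wrist_force: [1.0, -0.1, 0.3]
finger_gap: 0.094
grip_force: 0.0
clock: 39.75
eef_pos: [0.4649, 0.2925, 0.071]
tcp_rot: [-3.141, -0.0, -2.894]
wrist_force: [-0.3, -1.0, 0.6]
finger_gap: 0.0139
grip_force: 29.8
```

```bash
python3 -m pendant '[[0,0,0,0.055],[0,0,0,0.055],[0,0,0,0.055],[0,0,0,0.055],[0,0,0,0.055],[0,0,0,0.055],[0,0,0,0.055],[0,0,0,0.055],[0,0,0,0.055],[0,0,0,0],[0,0,0,0]]'
python3 -m pendant '[[0,0,0,0],[0,0,0,0],[0,0,0,0],[0,0,0,0],[0,0,0,0],[0,0,0,0],[0,0,0,0],[0,0,-0.1,0],[0,0,-0.1,0],[0,0,-0.1,0],[0,0,0,0],[0,0,0,0]]' -1
python3 - <<'E'
from h import *
d=snap("wrist");s=snap("scene");save("fin",np.hstack([cv2.resize(d["img"],(400,300)),cv2.resize(s["img"][180:360,100:340],(400,300))]))
E
```

```text
clock: 41.12
eef_pos: [0.4639, 0.2908, 0.0709]
tcp_rot: [-3.139, 0.002, 1.834]
wrist_force: [-5.9, -11.7, 12.7]
finger_gap: 0.0137
grip_force: 29.9
clock: 42.62
eef_pos: [0.4646, 0.2924, 0.2205]
tcp_rot: [-3.141, 0.0, 1.835]
wrist_force: [0.0, 0.7, -0.5]
finger_gap: 0.0942
grip_force: 0.0
```

View pics/fin.png

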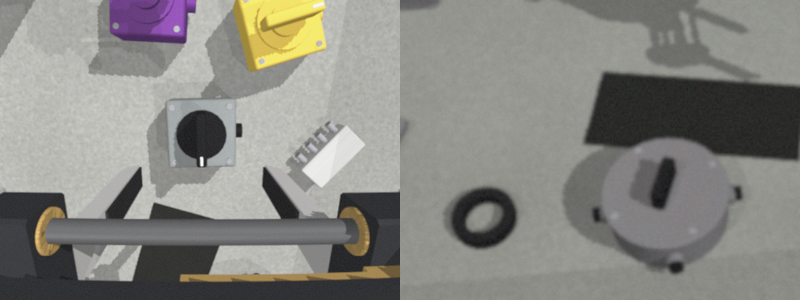

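The pointer (201,162) lies across from the gland (239,130), so the isolator is on. The cover is seated, and the splitter and tape have not moved.

```bash
python3 -c "
from station import robot
print(robot.hand_in())"
```

```text
the job is handed in; nothing more can be done
None
```

The job is handed in (no verdict came back): I turned the isolator off, laid the three cartridges present in the box, seated the cover level and let it go, then turned the isolator back on; the splitter and tape were left untouched.

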